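# Show the coffee jug to the phone camera

## Robot

A 6-joint arm with a two-finger parallel gripper is mounted at the origin on a cart in front of the work surface, level with it; the furniture and walls round the work are solid. World frame = base frame: x ahead of the robot, y to its left, z up, the work surface at z = 0. Lengths are in m, angles in rad, forces in N, time in s.
With the tool pointing down it reaches from about 0.35 to 0.975 m from the base axis. Payload 4.9 kg.
Tool frame: the origin (TCP) lies at the very end of the fingers, on their centre line; the grasp point (between the pads) lies 19 mm behind it; z points along the fingers, y is the line along which they close (so a half turn about z gives the same grasp; the last joint's range is limited). The gripper opens to 85 mm and grips with 20 to 120 N. Pads are 22 mm wide; open, the fingers measure 114 mm over their backs; the gripper's body (76 mm by 85 mm) begins 54 mm behind the grasp point. The pads swing forward as they close: fully open they stand 13 mm farther back than shut.
Start: joints at [1.003, 0.053, 1.613, -0, 1.476, -0.119], TCP at [0.271, 0.563, 0.231] pointing down, gripper open.
Joint ranges: [-3.01, 3.01], [-1.01, 2.22], [0.06, 2.58], [-1.02, 4.17], [0.09, 2.62], [-3.14, 3.14]. Speed limits (rad/s): [2.57, 2.57, 3.14, 3.14, 3.14, 3.14].

## Interface

Orientations are given as a unit quaternion [w, x, y, z].
In Python, from plant import manip, vision, order gives the robot as it stands.
- The arm moves only by the tool play_rows, never from a script. Its argument "steps" is a list that holds one entry, the list of rows, each a list of 6 numbers: the shift along the tool's x, y, z in mm, then the turn, a rotation vector about the tool's x, y, z in degrees. A call has 1 to 12 rows; each row is the pose to reach, as a shift and turn from the pose commanded when the call began, along the tool's axes at that moment; what a row does not reach only later rows make up. A row lasts 1/12 s, in which the tool goes at most 41.7 mm and 7.16 degrees, less where a joint would pass 70% of its speed; a pose out of reach is approached as far as the arm can. A call with a gripper value outside its range is refused whole. "claw" is the gripper's target within -1 to 1 (fully open at 1, half-way at 0, shut at -1), set as the call begins (left out, the last holds). The fingers move at their own pace and stop on an object; the grip force is fixed at half the most. Time passes only in rows, so rows that repeat a pose let the fingers close. It gives the time, the measured TCP pose, the force, the opening and the grip force at its end, in the units of the state.
- manip.state(): the state, without advancing time (a new reading comes with each control period).
- vision.grab_frame(name): name is "scene" or "top" or "wrist"; returns (picture, depth): 420x560x3 uint8, blue, green, red; 420x560 float32, m along the optical axis (not along the pixel's ray), 0 where there is no reading.
- vision.camera_info(name): a dict with "K" (3x3 intrinsics, pixels), "eye" and "orientation" of the camera in the world; the wrist camera has in their place "T_tool_cam" (4x4, takes a point from camera to tool coordinates, whose origin is the TCP and whose axes are the flange's). Camera axes: x right, y down, z forward; pixel columns grow to the right and rows downward; lengths in m; the calibration is good to about 2 mm. A picture is of the moment at which its call begins: read the wrist's pose just before it. camera_info takes no time and is no camera call.
- order.job_done(): hands the job in; it is judged then, once.
The state is a dict: "time": time; "joint_pos": joint angles; "joint_vel": joint speeds; "joint_efforts": joint torques, N m; "tool_pos": TCP position; "tool_rot": TCP orientation; "contact_force": force on the tool from outside, world axes, zero at the start; "ft_torque": the same for the moment, N m; "gripper_width": opening from 0.0 (shut) to 1.0 (fully open); "grasp_force": force on a finger pad.
Only numpy, scipy, OpenCV 4.12 (cv2) and the standard library are available. Lean on these libraries where they do the work, as an engineer would, in place of code of your own. Each camera call takes 0.05 s, during which the arm holds its last target. There are 200 camera calls.

## Task

A colleague on a video call wants to check the glass coffee jug for cracks. Take it by its handle, slide it level and gently straight out of the coffee machine, then hold it still and upright in the air in front of the phone on its stand: the middle of the jug 18 cm from the camera lens, straight in front of it and at its height, with the handle pointing straight away from the phone. Leave the other things on the worktop where they are, and finish while still holding the jug there.

Things in the scene. Friction and masses are not known exactly. Their poses are not given: they have to be found in the camera images.
- coffee_machine: drip coffee maker, 220 deep x 187 wide x 368 mm high, fixed; origin at the centre of its underside; x points into the machine, y across it, z up. Its front face lies at x = -103 mm. The jug bay is open to the front only: the head above it has its underside at z = 240 mm, the base below it is 50 mm high, back wall at x = +51 mm. The jug comes out along the machine's -x
- warming_plate (a point): centre of the top of the machine's round warming plate (118 mm across), at (-27, 0, 58) mm in the machine's frame, its axes as the machine's. Above it a filter funnel hangs from the head: its lower end is 157 mm above the plate and spans 45 mm to the front, back and sides of this point
- jug: glass coffee jug with black fixed lid and black handle, empty, about 0.25 kg, 152 mm high, body 150 mm across, loose on the warming plate (lid top only some 5 mm below the funnel), handle roughly to the front; origin in the plane of its underside, 27.5 mm from the jug's axis towards the handle; z up, y points from the axis out along the handle
- jug_middle (a point): point on the jug's axis at half height: in the jug's frame (0, -27.5, 76) mm
- jug_handle (a point): point to grip on the upper outer part of the jug's handle: in the jug's frame (0, 82, 110) mm. The handle is an upright loop 23 mm thick (along x), from y = 45 to 102 and z = 18 to 136 mm; pinch it across its thickness from the front above, tool leaning some 30 degrees from vertical with its back towards the robot, clear of the machine's head
- phone: phone upright (73 x 148 x 8 mm) on a desk stand with a round foot 92 mm across, 235 mm high in all, fixed; origin at the centre of the foot's underside; z up, the camera looks level along -x of this frame
- phone_lens (a point): the camera lens in the round bump on the phone's face, 200 mm above the worktop; axes as the phone's: the view runs along -x, y across, z up
- lemon: lemon, 83 x 58 x 58 mm, loose bystander; origin under its centre
- garlic: garlic bulb, 50 mm, loose bystander; origin under its centre
- espresso_cup: small cup with a handle, 63 x 92 x 55 mm, loose bystander; origin under its centre
- dessert_spoon: spoon, 191 x 38 x 13 mm, lying loose, bystander; origin under its centre
- salt_shaker: salt shaker, 44 mm across, 90 mm high, loose bystander; origin under its centre
Not all that is in view belongs to the job. What is shaped like the phone but blue is not meant.

How it is judged:
By the outcome, as a careful person would: the job done as asked, in the order asked, and still so for the second after the job is handed in, while the arm keeps its last pose, push and grip.
It also fails if it takes over 42 s, if anything falls off the work surface, if the arm or the gripper's body presses on something with over 40 N, if the wrist force passes 120 N, or if a joint passes its speed limit or range.

## Working session

There is one attempt and no reset: what is moved stays moved. The work goes in short steps, Python scripts to look and compute and a tool call to move; the robot and the scene stay as the last step left them, time stands still between calls to the robot, and variables do not carry over. Pictures are saved under pics/ and viewed, at most 10 in all, crops included, and the job is handed in when it is done.

Besides the shell and the picture viewer there is one more tool, called after "Call:" as a command line: name --argument value ..., lists and objects as JSON in quotes. play_rows: Moves the arm, as the interface text tells. Its arguments: {"type":"object","properties":{"steps":{"type":"array"},"claw":{"type":"number"}},"required":["steps"]}

```bash
mkdir -p pics; cat > h.py <<'E'
import numpy as np, cv2
from scipy.spatial.transform import Rotation as R
from plant import manip, vision, order
def q2R(q): return R.from_quat([q[1],q[2],q[3],q[0]])
def snap(name):
    s=manip.state(); im,d=vision.grab_frame(name); ci=vision.camera_info(name)
    K=np.array(ci["K"])
    if name=="wrist":
        T=np.eye(4);T[:3,:3]=q2R(s["tool_rot"]).as_matrix();T[:3,3]=s["tool_pos"];T=T@np.array(ci["T_tool_cam"])
    else:
        T=np.eye(4);o=np.array(ci["orientation"]);T[:3,:3]=q2R(o).as_matrix() if o.size==4 else o;T[:3,3]=ci["eye"]
    return im,d,K,T
def save(name,fn):
    im,d,K,T=snap(name); cv2.imwrite(f"pics/{fn}.png",im); np.savez(f"{fn}.npz",im=im,d=d,K=K,T=T)
def load(fn): z=np.load(f"{fn}.npz"); return z["im"],z["d"],z["K"],z["T"]
def cloud(d,K,T):
    v,u=np.mgrid[:d.shape[0],:d.shape[1]]
    P=np.stack([(u-K[0,2])/K[0,0]*d,(v-K[1,2])/K[1,1]*d,d],-1)
    return P@T[:3,:3].T+T[:3,3]
E
python3 - <<'E'
from h import *
s=manip.state();print(s)
save("scene","s0");save("top","t0")
for n in("s0","t0"):
    im,d,K,T=load(n);print(K,T)
a,b=load("s0")[0],load("t0")[0]
E
```

```text
{'time': 0.0, 'joint_pos': array([ 1.00298066e+00,  5.33500879e-02,  1.61430367e+00, -2.06261319e-05,
        1.47600736e+00, -1.18998294e-01]), 'joint_vel': array([ 0.00034943, -0.0020408 , -0.00104072,  0.0009494 ,  0.0031403 ,
        0.00182059]), 'joint_efforts': array([ 8.36488944e-04, -3.93668997e+01, -3.70182323e+01, -1.57402803e-05,
        6.86988686e-03,  2.64104352e-05]), 'tool_pos': array([0.27085043, 0.56256386, 0.23006145]), 'tool_rot': array([-3.38556377e-04,  2.22528835e-01,  9.74925560e-01, -9.77302284e-04]), 'contact_force': array([-0.01267487,  0.4565002 ,  0.2582079 ]), 'ft_torque': array([0.02293915, 0.06329469, 0.02949025]), 'grasp_force': 0.0, 'gripper_width': 0.9979388407406754}
[[494.75527471   0.         273.53659731]
 [  0.         494.75527471 206.49246289]
 [  0.           0.           1.        ]] [[ 0.87234646 -0.2073008   0.44276183  0.1088609 ]
 [-0.48843277 -0.40863389  0.77100699 -0.89067457]
 [ 0.02109712 -0.8888446  -0.45772283  0.63839558]
 [ 0.          0.          0.          1.        ]]
[[422.33417235   0.         281.68702497]
 [  0.         422.33417235 212.48357137]
 [  0.           0.           1.        ]] [[ 0.15816835 -0.78226351  0.60253346 -0.01849654]
 [-0.98732138 -0.11702081  0.10725028 -0.12487282]
 [-0.01338903 -0.61185777 -0.79085448  0.94147727]
 [ 0.          0.          0.          1.        ]]
```

View pics/s0.png

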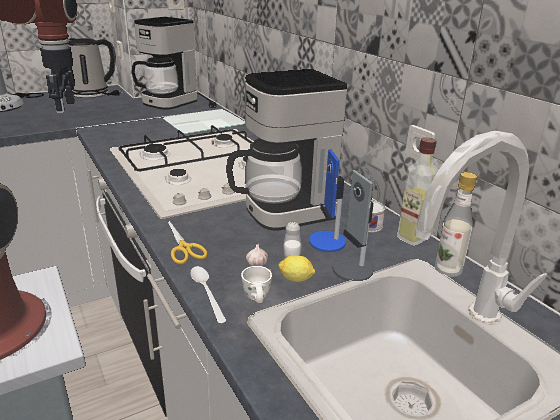

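View pics/t0.png

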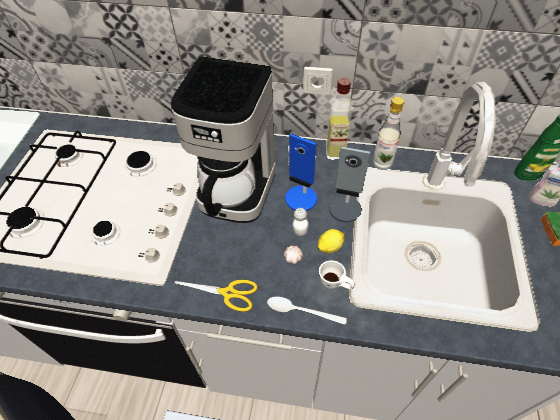

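Candidates for the jug: near machine, scene (272,178), top (225,185); far machine, scene (158,75), which is out in the corner. Candidates for the phone: grey, scene (356,210) / top (352,168); blue, scene (332,185), which is excluded. Next I'll check close crops and get positions.

```bash
python3 - <<'E'
from h import *
a,da,Ka,Ta=load("s0");b,db,Kb,Tb=load("t0")
Ca,Cb=cloud(da,Ka,Ta),cloud(db,Kb,Tb)
np.set_printoptions(precision=3,suppress=True)
for (u,v) in [(272,178),(237,160),(232,185),(250,100),(345,95),(356,185),(358,230),(352,265),(332,185),(165,60),(257,255),(297,268),(257,282),(292,240),(205,285)]: print("s",u,v,Ca[v,u])
for (u,v) in [(225,185),(212,190),(225,85),(205,120),(268,95),(350,150),(352,180),(345,207),(300,160),(235,205),(300,225),(293,254),(331,241),(333,275),(300,308)]: print("t",u,v,Cb[v,u])
c1=cv2.resize(a[60:290,210:400],None,fx=2.6,fy=2.6,interpolation=cv2.INTER_CUBIC)
c2=cv2.resize(b[50:230,165:375],None,fx=1.4,fy=1.4)
W=np.zeros((598,800,3),np.uint8);W[:c1.shape[0],:494]=c1[:598,:494];W[:c2.shape[0],500:500+c2.shape[1]]=c2
cv2.imwrite("pics/c0.png",W)
E
```

```text
s 272 178 [0.668 0.093 0.136]
s 237 160 [0.772 0.519 0.012]
s 232 185 [0.588 0.159 0.106]
s 250 100 [0.642 0.163 0.319]
s 345 95 [0.838 0.048 0.337]
s 356 185 [ 0.728 -0.158  0.208]
s 358 230 [ 0.724 -0.184  0.114]
s 352 265 [ 0.735 -0.165  0.009]
s 332 185 [ 0.74  -0.059  0.164]
s 165 60 [0.791 1.289 0.204]
s 257 255 [ 0.543 -0.066  0.036]
s 297 268 [ 0.589 -0.16   0.044]
s 257 282 [ 0.484 -0.178  0.054]
s 292 240 [ 0.632 -0.069  0.052]
s 205 285 [ 0.41  -0.085  0.012]
t 225 185 [0.64  0.133 0.161]
t 212 190 [0.635 0.167 0.142]
t 225 85 [0.75  0.134 0.373]
t 205 120 [0.644 0.153 0.359]
t 268 95 [0.802 0.048 0.317]
t 350 150 [ 0.732 -0.16   0.233]
t 352 180 [ 0.729 -0.177  0.133]
t 345 207 [ 0.732 -0.171  0.016]
t 300 160 [ 0.748 -0.039  0.165]
t 235 205 [0.651 0.119 0.072]
t 300 225 [ 0.627 -0.058  0.05 ]
t 293 254 [ 0.543 -0.051  0.04 ]
t 331 241 [ 0.588 -0.142  0.052]
t 333 275 [ 0.514 -0.156  0.013]
t 300 308 [ 0.412 -0.087  0.015]
```

View pics/c0.png

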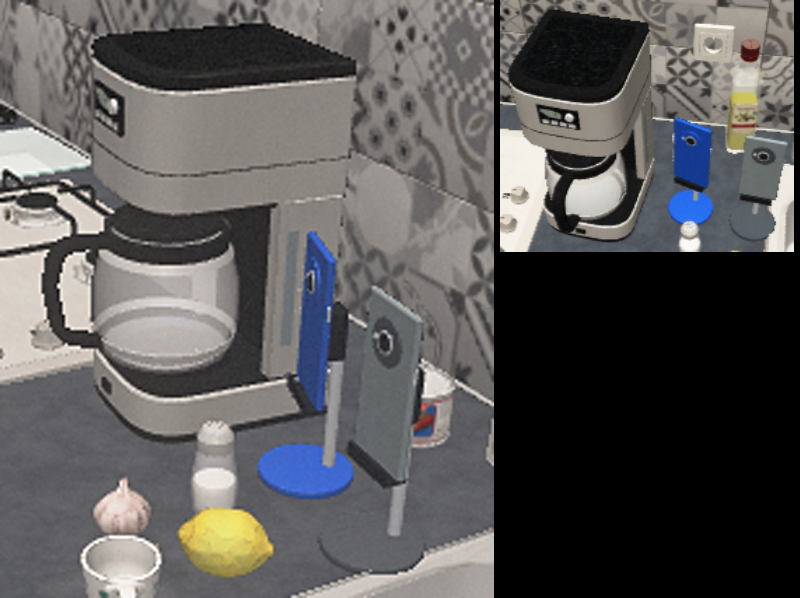

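The crop shows the near machine with the jug in its bay. Its handle points front-left, at scene (230,165). The grey phone's lens is at scene (358,191) / top (353,161), and the blue one beside it is the decoy. Now I'll fit the poses.

```bash
cat > fit.py <<'E'
from h import *
np.set_printoptions(precision=4,suppress=True)
def pts(n):
    im,d,K,T=load(n);C=cloud(d,K,T);m=d>0
    v,u=np.nonzero(m)
    return C[m],im[m].astype(int),np.c_[u,v]
data=[pts("s0"),pts("t0")]
for nm,(P,c,uv) in zip("st",data):
    x,y,z=P.T
    # phone slab
    m=(np.hypot(x-.73,y+.165)<.09)&(z>.1)&(z<.232)&(c.max(1)-c.min(1)<45)
    Q=P[m]; 
    # RANSAC-ish vertical plane
    best=None;rng=np.random.default_rng(0)
    for _ in range(500):
        a,b=Q[rng.choice(len(Q),2,False)]
        t=(b-a)[:2];L=np.hypot(*t)
        if L<.02: continue
        n=np.array([-t[1],t[0]])/L; r=abs((Q[:,:2]-a[:2])@n)
        k=(r<.004).sum()
        if best is None or k>best[0]: best=(k,r<.004)
    I=Q[best[1]]; ctr=I[:,:2].mean(0); w,V=np.linalg.eigh(np.cov((I[:,:2]-ctr).T)); n=V[:,0]; n*=-np.sign(n@[1,0]); t=np.array([-n[1],n[0]])
    pr=(I[:,:2]-ctr)@t; mid=(np.percentile(pr,.5)+np.percentile(pr,99.5))/2
    print(nm,"phone n",n,"yaw(look)",np.degrees(np.arctan2(n[1],n[0])),"face centre",ctr+t*mid,"width",np.ptp(pr),"z",I[:,2].min(),np.percentile(I[:,2],99.5),len(I))
    f=(np.hypot(x-.735,y+.168)<.07)&(z>.004)&(z<.02)
    print("  foot",cv2.minEnclosingCircle(P[f][:,:2].astype(np.float32)),f.sum())
    # machine
    m=(x>.55)&(x<.95)&(y>.0)&(y<.3)&(z>.27)&(z<.36)
    Q=P[m][:,:2]
    r=cv2.minAreaRect(Q.astype(np.float32));print("  mach",r,m.sum())
    mt=(x>.55)&(x<.95)&(y>.0)&(y<.3)&(z>.355)&(z<.375)
    print("  top",cv2.minAreaRect(P[mt][:,:2].astype(np.float32)),mt.sum())
    # dark handle
    h=(x>.5)&(x<.72)&(y>.05)&(y<.26)&(z>.08)&(z<.205)&(c.max(1)<75)
    for z0 in np.arange(.08,.205,.015):
        k=h&(z>=z0)&(z<z0+.015)
        if k.sum()>3: print("   dark z%.3f n%d"%(z0,k.sum()),"min x pt",P[k][P[k][:,0].argmin()],"med",np.median(P[k],0))
E
python3 fit.py
```

```text
s phone n [-0.9961  0.0884] yaw(look) 174.92764463540047 face centre [ 0.7267 -0.1717] width 0.1322881112153929 z 0.1001676649245975 0.23173579215385107 1182
  foot ((0.734930157661438, -0.18645747005939484), 0.061581116169691086) 838
  mach ((0.7113606929779053, 0.09530763328075409), (0.12049715220928192, 0.25461989641189575), 46.97038269042969) 3770
  top ((0.7452117800712585, 0.1460486352443695), (0.19049327075481415, 0.21279211342334747), 84.7746353149414) 1803
   dark z0.080 n76 min x pt [0.5883 0.1548 0.0935] med [0.6115 0.1542 0.0889]
   dark z0.095 n40 min x pt [0.5802 0.1608 0.1096] med [0.5897 0.1565 0.1032]
   dark z0.110 n29 min x pt [0.5773 0.1597 0.1245] med [0.5828 0.1574 0.1165]
   dark z0.125 n39 min x pt [0.5765 0.1636 0.137 ] med [0.5807 0.1568 0.1327]
   dark z0.140 n35 min x pt [0.5737 0.1567 0.1483] med [0.5789 0.156  0.1483]
   dark z0.155 n42 min x pt [0.5745 0.158  0.1558] med [0.5801 0.1574 0.1633]
   dark z0.170 n164 min x pt [0.5781 0.1591 0.1736] med [0.6498 0.1209 0.1811]
   dark z0.185 n344 min x pt [0.5852 0.1679 0.1852] med [0.6509 0.1301 0.1918]
   d
[... 547 characters left out ...]
 dark z0.080 n45 min x pt [0.6024 0.1529 0.0924] med [0.6263 0.1551 0.0915]
   dark z0.095 n39 min x pt [0.5847 0.1588 0.1098] med [0.6028 0.1564 0.0993]
   dark z0.110 n23 min x pt [0.5825 0.1664 0.1233] med [0.5849 0.1621 0.1171]
   dark z0.125 n30 min x pt [0.5796 0.163  0.1396] med [0.5819 0.1593 0.1312]
   dark z0.140 n31 min x pt [0.5767 0.1578 0.1519] med [0.5799 0.1609 0.1483]
   dark z0.155 n47 min x pt [0.5777 0.1609 0.1654] med [0.582  0.162  0.1631]
   dark z0.170 n91 min x pt [0.5809 0.1632 0.1722] med [0.5883 0.1579 0.182 ]
   dark z0.185 n436 min x pt [0.5864 0.1578 0.1851] med [0.6466 0.1547 0.1955]
   dark z0.200 n67 min x pt [0.6136 0.1578 0.2008] med [0.6587 0.1446 0.2034]
```

```bash
cat > fit2.py <<'E'
from h import *
from scipy.optimize import least_squares
import sys
np.set_printoptions(precision=4,suppress=True)
for fn in sys.argv[1:]:
    im,d,K,T=load(fn);C=cloud(d,K,T);P=C[d>0];c=im[d>0].astype(int);x,y,z=P.T
    m=(np.hypot(x-.728,y+.171)<.042)&(z>.12)&(z<.232)&(c.max(1)-c.min(1)<45)
    Q=P[m]
    if len(Q)>50:
        th=least_squares(lambda p:Q[:,0]*np.cos(p[0])+Q[:,1]*np.sin(p[0])-p[1],[3.03,-.74],loss="soft_l1",f_scale=.002).x
        n=np.array([np.cos(th[0]),np.sin(th[0])]);t=np.array([-n[1],n[0]])
        I=Q[abs(Q[:,:2]@n-th[1])<.005]
        for lo,hi in((.12,.16),(.16,.19),(.19,.23)):
            k=I[(I[:,2]>lo)&(I[:,2]<hi)];pr=k[:,:2]@t;e=np.percentile(pr,[1,99]);print(fn,"phone yaw",np.degrees(th[0]),"width",e[1]-e[0],"centre",n*th[1]+t*e.mean(),len(k))
        print("  ztop",I[:,2].max())
    f=(np.hypot(x-.735,y+.168)<.06)&(z>.006)&(z<.015)
    if f.sum()>50:
        r=P[f];print("  foot",cv2.minAreaRect(r[:,:2].astype(np.float32)),f.sum())
    # jug: dark lid and body
    g=(x>.6)&(x<.76)&(y>.06)&(y<.24)&(z>.075)&(z<.165)&(np.hypot(x-.71,y-.15)<.085)
    for lo in np.arange(.075,.2,.015):
        k=(x>.6)&(x<.72)&(y>.06)&(y<.24)&(z>lo)&(z<lo+.015)&(np.hypot(x-.71,y-.15)<.082)
        G=P[k]
        if len(G)<30: continue
        r=least_squares(lambda p:np.hypot(G[:,0]-p[0],G[:,1]-p[1])-p[2],[.71,.15,.07],loss="soft_l1",f_scale=.002)
        print("  jug z%.3f"%lo,r.x,len(G),np.sqrt(np.median(r.fun**2)))
    h=(x>.56)&(x<.625)&(y>.1)&(y<.21)&(z>.1)&(z<.2)&(c.max(1)<90)
    H=P[h]
    print("  handle pts",len(H),"y by x:",[(round(a,3),*np.round(np.percentile(H[(H[:,0]>a)&(H[:,0]<a+.01),1],[5,50,95]),4)) for a in np.arange(.57,.625,.01) if ((H[:,0]>a)&(H[:,0]<a+.01)).sum()>5], "minx",H[:,0].min())
E
python3 fit2.py s0 t0
```

```text
s0 phone yaw 174.9056915413427 width 0.07199876393799377 centre [ 0.7269 -0.1715] 355
s0 phone yaw 174.9056915413427 width 0.07210883679295742 centre [ 0.7268 -0.1718] 262
s0 phone yaw 174.9056915413427 width 0.07122617517472582 centre [ 0.7268 -0.1719] 389
  ztop 0.23198500960232737
  foot ((0.7307696342468262, -0.1712489277124405), (0.09250162541866302, 0.09035816043615341), 89.0752182006836) 678
  jug z0.075 [0.7046 0.1541 0.073 ] 213 0.00127532592253983
  jug z0.090 [0.705  0.1531 0.0749] 229 0.0012876241385415266
  jug z0.105 [0.7041 0.1521 0.0741] 261 0.0012219173833876995
  jug z0.120 [0.7051 0.1535 0.075 ] 248 0.0012457092421144158
  jug z0.135 [0.7044 0.1524 0.0727] 304 0.001655973358921545
  jug z0.150 [0.7041 0.1522 0.0682] 289 0.0016312730895302469
  jug z0.165 [0.7047 0.1525 0.0656] 267 0.0018299094133083643
  jug z0.180 [0.7031 0.1521 0.0614] 305 0.001691843335225221
  jug z0.195 [0.699  0.1465 0.0427] 375 0.006966362251279015
  handle pts 307 y by x: [(np.float64(0.57), np.float64(0.1538), np.float64(0.1593), np.float64(0.1687)), (np.float64(0.58), np.float64(0.1523), 
[... 1166 characters left out ...]
.165 [0.7074 0.1518 0.0661] 259 0.0011764045902315362
  jug z0.180 [0.7066 0.1516 0.0625] 209 0.0007781813679962196
  jug z0.195 [0.7139 0.1519 0.0609] 490 0.00410321231866889
  handle pts 337 y by x: [(np.float64(0.57), np.float64(0.1571), np.float64(0.1628), np.float64(0.1696)), (np.float64(0.58), np.float64(0.1541), np.float64(0.1615), np.float64(0.173)), (np.float64(0.59), np.float64(0.153), np.float64(0.16), np.float64(0.1719)), (np.float64(0.6), np.float64(0.1527), np.float64(0.1601), np.float64(0.1718)), (np.float64(0.61), np.float64(0.1506), np.float64(0.1563), np.float64(0.1695)), (np.float64(0.62), np.float64(0.1524), np.float64(0.1582), np.float64(0.1658))] minx 0.5766877228141858
```

```bash
cat >> h.py <<'E'
def rowto(p,h_yaw,lean):
    """row (mm,deg) from current pose to TCP p, handle yaw (deg), lean (deg)"""
    a=np.radians(h_yaw);l=np.radians(lean);h=np.array([np.cos(a),np.sin(a),0])
    z=-h*np.sin(l)+np.array([0,0,-np.cos(l)]);y=np.cross([0,0,1],-h)
    M=np.stack([np.cross(y,z),y,z],1)
    s=manip.state();R0=q2R(s["tool_rot"])
    return np.round(np.r_[R0.inv().apply(np.array(p)-s["tool_pos"])*1e3,np.degrees((R0.inv()*R.from_matrix(M)).as_rotvec())],1)
E
python3 - <<'E'
from h import *
np.set_printoptions(precision=4,suppress=True)
L=[]
for n,(u,v) in (("s0",(357.7,191.5)),("t0",(353,161))):
    im,d,K,T=load(n);C=cloud(d,K,T);print(n,np.median(C[int(v)-1:int(v)+2,int(u)-1:int(u)+2].reshape(-1,3),0))
    r=T[:3,:3]@np.linalg.inv(K)@[u,v,1];L.append((T[:3,3],r/np.linalg.norm(r)))
(o1,a),(o2,b)=L
t=np.linalg.lstsq(np.c_[a,-b],o2-o1,rcond=None)[0];print("tri",o1+t[0]*a,o2+t[1]*b)
print(list(rowto([.546,.165,.256],175.5,30)))
im=load("s0")[0];cv2.imwrite("pics/c1.png",cv2.resize(im[160:250,325:390],None,fx=6,fy=6,interpolation=cv2.INTER_CUBIC))
E
```

```text
s0 [ 0.7233 -0.1677  0.199 ]
t0 [ 0.7255 -0.1712  0.2051]
tri [ 0.7232 -0.1706  0.1991] [ 0.7266 -0.1714  0.2026]
[np.float64(-420.4), np.float64(-238.9), np.float64(-25.5), np.float64(-5.7), np.float64(-29.7), np.float64(-20.7)]
```

View pics/c1.png

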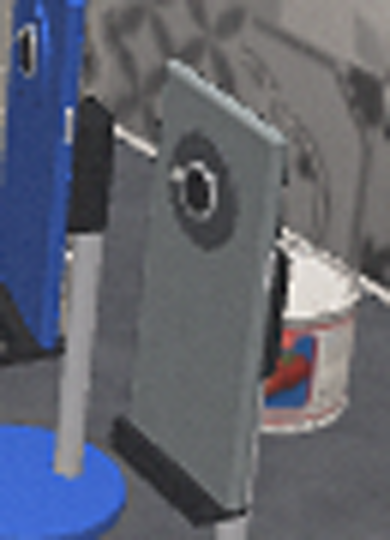

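The crop shows the lens centre at scene pixel (358.3,191.7), in the middle of the grey phone's width, at about (0.7245,-0.170,0.200). Moving to the pre-grasp pose.

Call:
play_rows --steps '[[[-35,-20,-2,-0.5,-2.5,-1.7],[-70,-40,-4,-1,-5,-3.4],[-105,-60,-6,-1.4,-7.4,-5.2],[-140,-80,-8,-1.9,-10,-7],[-175,-100,-10,-2.4,-12.4,-8.6],[-210,-120,-13,-2.8,-15,-10.3],[-245,-139,-15,-3.3,-17.3,-12],[-280,-159,-17,-3.8,-20,-13.8],[-315,-179,-19,-4.3,-22.3,-15.5],[-350,-199,-21,-4.7,-25,-17.2],[-385,-219,-23,-5.2,-27.2,-19],[-420,-239,-25.5,-5.7,-29.7,-20.7]]]' --claw 1

```text
time: 1.1
tool_pos: [0.5463, 0.1639, 0.2566]
tool_rot: [0.26, 0.037, 0.965, -0.009]
contact_force: [-0.3, 0.4, -0.1]
gripper_width: 1.0
grasp_force: 0.0
```

```bash
python3 - <<'E'
from h import *
s=manip.state();print(s["time"],s["tool_pos"],q2R(s["tool_rot"]).as_matrix().round(3).tolist(),s["joint_pos"].round(3))
save("wrist","w1")
E
python3 fit2.py w1
```

```text
1.1 [0.54628122 0.16387966 0.25657847] [[-0.862, 0.076, 0.501], [0.067, 0.997, -0.037], [-0.503, 0.001, -0.864]] [ 0.237 -0.403  2.034 -0.182  1.013 -1.2  ]
w1 phone yaw 172.33739240897725 width 0.05813094598671217 centre [ 0.7296 -0.1616] 1435
w1 phone yaw 172.33739240897725 width 0.0370539735483729 centre [ 0.731  -0.1513] 827
w1 phone yaw 172.33739240897725 width 0.01951368139562716 centre [ 0.7322 -0.1423] 587
  ztop 0.23156314386453677
  foot ((0.7344847321510315, -0.17575128376483917), (0.10402777045965195, 0.0916689932346344), 89.07012176513672) 2138
  jug z0.075 [0.7065 0.1528 0.0726] 602 0.0004970857004462515
  jug z0.090 [0.7069 0.1529 0.0751] 672 0.0005348119954371346
  jug z0.105 [0.7062 0.1529 0.0749] 1037 0.00024751954974491785
  jug z0.120 [0.7061 0.153  0.0746] 1150 0.00024675710273267746
  jug z0.135 [0.7058 0.153  0.073 ] 1600 0.0009023085681063885
  jug z0.150 [0.7061 0.153  0.0693] 1758 0.0010959385607415698
  jug z0.165 [0.7058 0.153  0.0657] 1815 0.001101145847000204
  jug z0.180 [0.7033 0.1532 0.0608] 1945 0.0006300795788810667
  jug z0.195 [0.6958 0.1534 0.0432] 5085 0.007613111704117534
  handle pts 3122 y by x: [(np.float64(0.57), np.float64(0.1576), np.float64(0.165), np.float64(0.1735)), (np.float64(0.58), np.float64(0.1558), np.float64(0.1658), np.float64(0.1752)), (np.float64(0.59), np.float64(0.1551), np.float64(0.1647), np.float64(0.1739)), (np.float64(0.6), np.float64(0.1542), np.float64(0.1632), np.float64(0.1727)), (np.float64(0.61), np.float64(0.1532), np.float64(0.1625), np.float64(0.1715)), (np.float64(0.62), np.float64(0.1524), np.float64(0.1611), np.float64(0.1704))] minx 0.5758916317976622
```

View pics/w1.png

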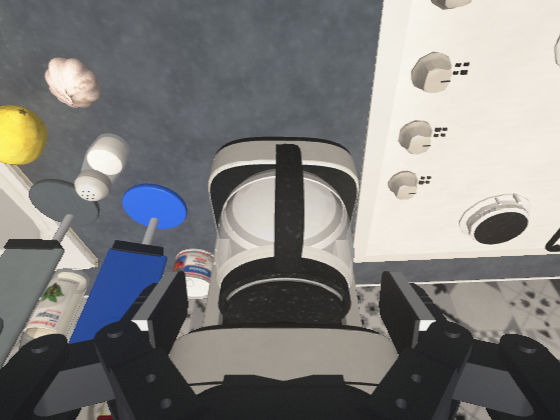

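The wrist view shows the jug handle vertical at column 289 (rows 145–265), centred between the open fingers. The body and lid are behind it, and the machine head is below in the picture.

```bash
python3 - <<'E'
from h import *
print(list(map(float,rowto([.6067,.1635,.1515],173.9,30))))
im,d,K,T=load("w1");C=cloud(d,K,T);P=C[d>0];x,y,z=P.T
# base front outline: machine yaw from base side edges
m=(x>.58)&(x<.72)&(y>.02)&(y<.28)&(z>.03)&(z<.056)
for a in np.arange(.62,.72,.015):
    k=m&(x>a)&(x<a+.015)
    if k.sum()>10: print(round(a,3),np.percentile(y[k],[1,99]).round(4),k.sum())
k=(z>.25)&(z<.36)&(x>.6)&(x<.68)&(y>.07)&(y<.22);print(k.sum())
if k.sum()>50: print(np.polyfit(y[k],x[k],1),x[k].min())
E
```

```text
[3.2, 10.4, 119.6, 0.6, 0.3, 1.3]
0.635 [0.0837 0.1992] 1226
0.65 [0.0702 0.231 ] 1262
0.665 [0.0655 0.2414] 680
0.68 [0.0624 0.2434] 415
0.695 [0.0603 0.2443] 264
0.71 [0.0589 0.2431] 113
7755
[0.06036246 0.63681534] 0.639628722309698
```

```bash
python3 - <<'E'
from h import *
s=manip.state();print(s["time"],s["tool_pos"],q2R(s["tool_rot"]).as_matrix().round(3).tolist(),s["joint_vel"].round(3))
print(list(map(float,rowto([.6067,.1635,.1515],173.9,30))))
E
```

```text
1.15 [0.54844106 0.15813517 0.2564337 ] [[-0.86, 0.082, 0.503], [0.069, 0.997, -0.044], [-0.505, -0.003, -0.863]] [ 0.101  0.011 -0.011  0.     0.127  0.248]
[3.2, 10.4, 119.6, 0.6, 0.3, 1.3]
```

Call:
play_rows --steps '[[[0,1,15,0,0,0],[0,2,30,0,0,0.5],[0,3,45,0,0,1],[0,3,60,0,0,1],[0,3,60,0,0,1],[0,3,60,0,0,1],[0,3,60,0,0,1]]]'

```text
time: 1.73
tool_pos: [0.576, 0.1664, 0.2054]
tool_rot: [0.259, 0.046, 0.965, -0.007]
contact_force: [-0.4, 0.3, 0.2]
gripper_width: 1.002
grasp_force: 0.0
```

```bash
python3 - <<'E'
from h import *
s=manip.state();print(s["time"],s["tool_pos"],q2R(s["tool_rot"]).as_matrix().round(3).tolist(),s["joint_vel"].round(3))
print(list(map(float,rowto([.6067,.1635,.1515],173.9,30))))
E
```

```text
1.7333 [0.57602637 0.16643218 0.20537814] [[-0.861, 0.093, 0.5], [0.086, 0.996, -0.037], [-0.501, 0.011, -0.865]] [ 0.004 -0.014 -0.012 -0.001 -0.004  0.001]
[0.3, -0.7, 62.1, 0.9, 0.1, 0.3]
```

Call:
play_rows --steps '[[[0,0,15,0.4,0,0],[0,0,30,0.9,0,0.3],[0,-0.5,42,0.9,0,0.3],[0,-0.5,54,0.9,0,0.3],[0,-0.5,62,0.9,0,0.3],[0,-0.5,62,0.9,0,0.3],[0,-0.5,62,0.9,0,0.3]]]'

```text
time: 2.32
tool_pos: [0.6071, 0.1636, 0.1518]
tool_rot: [0.259, 0.051, 0.964, -0.014]
contact_force: [-0.4, 1.7, 0.8]
gripper_width: 1.003
grasp_force: 0.0
```

```bash
python3 - <<'E'
from h import *
s=manip.state();print(s["time"],s["contact_force"].round(1))
print(list(map(float,rowto([.6067,.1635,.1515],173.9,30))))
save("wrist","w2")
E
```

```text
2.3167 [-0.4  1.7  0.8]
[0.4, -0.2, 0.0, 0.0, 0.1, 0.0]
```

View pics/w2.png

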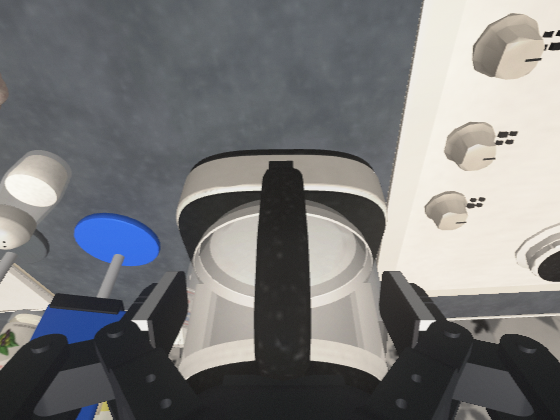

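The handle (column 283) is centred between the finger pads (columns 185 and 380), so I'm closing.

Call:
play_rows --steps '[[[0,0,0,0,0,0],[0,0,0,0,0,0],[0,0,0,0,0,0],[0,0,0,0,0,0],[0,0,0,0,0,0],[0,0,0,0,0,0],[0,0,0,0,0,0],[0,0,0,0,0,0],[0,0,0,0,0,0],[0,0,0,0,0,0],[0,0,0,0,0,0],[0,0,0,0,0,0]]]' --claw -1

```text
time: 3.37
tool_pos: [0.6071, 0.1636, 0.1516]
tool_rot: [0.259, 0.051, 0.964, -0.014]
contact_force: [-5.0, 0.3, 5.2]
gripper_width: 0.251
grasp_force: 59.8
```

```bash
python3 - <<'E'
from h import *
s=manip.state();print(s["time"],s["tool_pos"],s["contact_force"].round(1),s["gripper_width"]*85,s["grasp_force"])
M=q2R(s["tool_rot"])
a=np.radians(175);print(M.inv().apply([0,0,2.]),M.inv().apply([np.cos(a)*180,np.sin(a)*180,2]), M.inv().apply([np.cos(a)*180,np.sin(a)*180,80]))
save("wrist","w3")
E
python3 fit2.py w3|grep jug
```

```text
3.3667 [0.60709954 0.16356151 0.15156338] [-5.   0.3  5.2] 21.3033669114052 59.842680911533535
[-1.00237721e+00  4.99529444e-04 -1.73067608e+00] [154.73123737  -3.33962197 -91.9298162 ] [ 115.63852631   -3.32014032 -159.42618323]
  jug z0.075 [0.7062 0.1529 0.0723] 1397 0.0004989046351858151
  jug z0.090 [0.7068 0.1529 0.075 ] 1677 0.0005427056850028783
  jug z0.105 [0.7062 0.153  0.0748] 2521 0.00024667705009658036
  jug z0.120 [0.706  0.153  0.0745] 2168 0.00022255916276924507
  jug z0.135 [0.7059 0.153  0.0735] 1560 0.000760957649847772
  jug z0.165 [0.6483 0.1595 0.0165] 210 0.0007681230530183673
  jug z0.180 [0.706  0.1531 0.0632] 389 0.0001759904604528295
```

Call:
play_rows --steps '[[[-0.2,0,-0.4,0,0,0],[-0.5,0,-0.9,0,0,0],[-0.7,0,-1.3,0,0,0],[-1,0,-1.7,0,0,0],[-1.2,0,-2.1,0,0,0],[-1.2,0,-2.1,0,0,0],[-1.2,0,-2.1,0,0,0]]]'

```text
time: 4.0
tool_pos: [0.6065, 0.1633, 0.1528]
tool_rot: [0.258, 0.051, 0.965, -0.014]
contact_force: [0.5, -0.3, -2.7]
gripper_width: 0.244
grasp_force: 58.6
```

```bash
python3 - <<'E'
from h import *
s=manip.state();print(s["time"],s["tool_pos"],s["contact_force"].round(1),s["ft_torque"].round(2),s["gripper_width"]*85,s["grasp_force"])
save("wrist","w4")
E
python3 fit2.py w4|grep jug
```

```text
4.0 [0.60650738 0.16334272 0.15279918] [ 0.5 -0.3 -2.7] [ 0.09  0.65 -0.02] 20.7643681799903 58.63556056749076
  jug z0.075 [0.7053 0.1527 0.0723] 1315 0.0005407460680000864
  jug z0.090 [0.7064 0.1526 0.0752] 1605 0.0006263118067020984
  jug z0.105 [0.7055 0.1527 0.0749] 2482 0.0002515695128197588
  jug z0.120 [0.7053 0.1528 0.0746] 2257 0.0002278352632842512
  jug z0.135 [0.7053 0.1528 0.0737] 1664 0.000728969385152208
  jug z0.150 [0.7064 0.1527 0.0724] 48 0.00024910583351317244
  jug z0.165 [0.6538 0.1586 0.0192] 177 0.0006284640000001063
  jug z0.180 [0.7055 0.1529 0.0631] 424 0.00019746021562561225
```

Call:
play_rows --steps '[[[1.7,0,-1,0,0,0],[5.2,-0.1,-3,0,0,0],[10.4,-0.2,-6,0,0,0],[17.3,-0.4,-10,0,0,0],[26,-0.5,-15,0,0,0],[34.6,-0.7,-20,0,0,0],[43.3,-0.9,-25,0,0,0],[52,-1.1,-30,0,0,0],[60.5,-1.3,-35,0,0,0],[69.2,-1.4,-40,0,0,0],[77.9,-1.6,-45,0,0,0],[84,-1.8,-48.6,0,0,0]]]'

```text
time: 5.05
tool_pos: [0.509, 0.1721, 0.1535]
tool_rot: [0.259, 0.051, 0.964, -0.014]
contact_force: [-0.6, 0.5, -1.6]
gripper_width: 0.251
grasp_force: 58.7
```

```bash
python3 - <<'E'
from h import *
s=manip.state();print(s["time"],s["tool_pos"],q2R(s["tool_rot"]).as_matrix().round(3).tolist(),s["contact_force"].round(1),s["ft_torque"].round(2),s["gripper_width"]*85,s["grasp_force"])
E
```

```text
5.05 [0.50900594 0.17209578 0.1534892 ] [[-0.861, 0.105, 0.498], [0.091, 0.994, -0.053], [-0.501, 0.0, -0.866]] [-0.6  0.5 -1.6] [ 0.03  0.65 -0.04] 21.336151297616013 58.67641151882708
```

Call:
play_rows --steps '[[[7,-0.1,-4,0,0,0],[15,-0.3,-8.7,0,0,0],[23.5,-0.5,-13.5,0,0,0],[32,-0.7,-18.5,0,0,0],[40.5,-0.9,-23.4,0,0,0],[48,-1,-27.7,0,0,0],[54,-1.1,-31.2,0,0,0],[58,-1.2,-33.5,0,0,0],[60,-1.2,-34.6,0,0,0],[60,-1.2,-34.6,0,0,0],[60,-1.2,-34.6,0,0,0]]]'

```text
time: 5.97
tool_pos: [0.4415, 0.1781, 0.1537]
tool_rot: [0.259, 0.051, 0.964, -0.014]
contact_force: [-0.6, -0.7, -1.6]
gripper_width: 0.245
grasp_force: 58.7
```

```bash
python3 - <<'E'
from h import *
np.set_printoptions(precision=4,suppress=True)
s=manip.state();print(s["time"],s["tool_pos"],q2R(s["tool_rot"]).as_matrix().round(3).tolist(),s["contact_force"].round(1),s["joint_pos"].round(2))
M=q2R(s["tool_rot"]);print(M.inv().apply([0,0,70.]))
save("wrist","w5")
im,d,K,T=load("w5");P=cloud(d,K,T)[d>0];x,y,z=P.T
c0=np.array(s["tool_pos"][:2])+[.1,-.0105]
for lo in np.arange(.06,.22,.015):
    k=(np.hypot(x-c0[0],y-c0[1])<.085)&(x>c0[0]-.085)&(z>lo)&(z<lo+.015);G=P[k]
    if len(G)<60: continue
    r=__import__("scipy.optimize").optimize.least_squares(lambda p:np.hypot(G[:,0]-p[0],G[:,1]-p[1])-p[2],[*c0,.07],loss="soft_l1",f_scale=.002)
    print("%.3f"%lo,r.x,len(G),np.median(abs(r.fun)))
E
```

```text
5.9667 [0.4415 0.1781 0.1537] [[-0.86, 0.106, 0.499], [0.091, 0.994, -0.053], [-0.501, 0.0, -0.865]] [-0.6 -0.7 -1.6] [ 0.36 -0.58  2.32 -0.28  0.94 -0.99]
[-35.0962   0.0198 -60.5661]
0.060 [0.5389 0.1676 0.0647] 334 0.0005124209275242445
0.075 [0.5405 0.1676 0.0724] 1233 0.0005533138061270121
0.090 [0.5413 0.1675 0.0749] 1528 0.0007965313474090421
0.105 [0.5405 0.1676 0.0749] 2462 0.0002446499128503296
0.120 [0.5404 0.1676 0.0746] 2329 0.00023772621237737324
0.135 [0.5406 0.1676 0.074 ] 1701 0.0006377536263587891
0.150 [0.5416 0.1674 0.0727] 121 0.0003266135699313555
0.165 [0.4907 0.1731 0.0207] 137 0.0005264092382658361
0.180 [0.5402 0.1677 0.063 ] 467 0.00022206916755768136
```

View pics/w5.png

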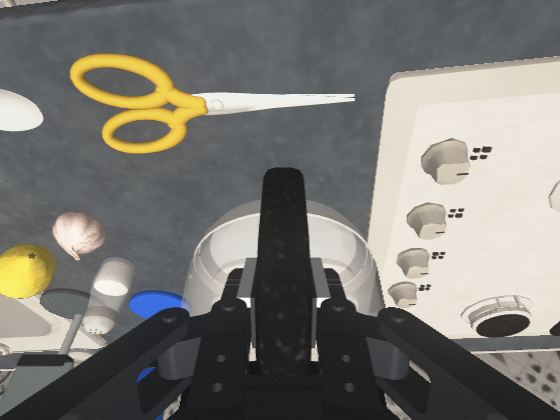

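The jug is out and upright: the circle centres agree at every height. In the picture its handle is between the pads at column 283. Lifting now.

Call:
play_rows --steps '[[[-1.5,0,-2.6,0,0,0],[-4.5,0,-7.8,0,0,0],[-9,0,-15.6,0,0,0],[-14,0,-24.2,0,0,0],[-19,0,-32.9,0,0,0],[-24,0,-41.5,0,0,0],[-28,0,-48.4,0,0,0],[-31,0,-53.6,0,0,0],[-32,0,-55.3,0,0,0],[-32,0,-55.3,0,0,0]]]'

```text
time: 6.85
tool_pos: [0.4416, 0.1782, 0.2184]
tool_rot: [0.26, 0.051, 0.964, -0.013]
contact_force: [0.0, -0.3, -2.3]
gripper_width: 0.247
grasp_force: 58.7
```

```bash
python3 - <<'E'
from h import *
np.set_printoptions(precision=4,suppress=True)
s=manip.state();print(s["time"],s["tool_pos"],s["joint_pos"].round(2),s["gripper_width"]*85,s["contact_force"].round(1))
for p in([.455,.02,.2176],[.4465,-.1415,.2176]): print(rowto(p,173.95,30))
E
```

```text
6.85 [0.4416 0.1782 0.2184] [ 0.36 -0.64  2.25 -0.26  1.07 -1.03] 20.97935115246384 [ 0.  -0.3 -2.3]
[ -25.6 -155.9   15.7    0.     0.1   -0. ]
[ -33.1 -317.4   19.9    0.     0.1   -0. ]
```

Call:
play_rows --steps '[[[-0.5,-3,0.3,0,0,0],[-1.5,-9,0.9,0,0,0],[-3,-18,1.8,0,0,0],[-5,-30,3,0,0,0],[-7,-43,4.3,0,0,0],[-9.2,-56,5.6,0,0,0],[-11.4,-69,7,0,0,0],[-13.5,-82,8.3,0,0,0],[-15.6,-95,9.6,0,0,0],[-17.7,-108,10.9,0,0,0],[-19.9,-121,12.2,0,0,0],[-22,-134,13.5,0,0,0]]]'

```text
time: 7.85
tool_pos: [0.4523, 0.0409, 0.2157]
tool_rot: [0.258, 0.051, 0.965, -0.014]
contact_force: [0.1, 0.5, -2.1]
gripper_width: 0.25
grasp_force: 58.8
```

```bash
python3 - <<'E'
from h import *
np.set_printoptions(precision=4,suppress=True)
s=manip.state();print(s["time"],s["tool_pos"],s["joint_pos"].round(2),s["gripper_width"]*85,s["contact_force"].round(1))
for p in([.4465,-.1415,.2176],): print(rowto(p,173.95,30))
E
```

```text
7.85 [0.4523 0.0409 0.2157] [-0.06 -0.79  2.33 -0.03  1.07 -1.52] 21.232481150374973 [ 0.1  0.5 -2.1]
[ -12.6 -181.9    5.3   -0.1   -0.    -0. ]
```

Call:
play_rows --steps '[[[-0.9,-13,0.4,0,0,0],[-1.8,-26,0.8,0,0,0],[-2.7,-39,1.1,0,0,0],[-3.6,-52,1.5,0,0,0],[-4.5,-65,1.9,0,0,0],[-5.4,-78,2.3,0,0,0],[-6.3,-91,2.6,0,0,0],[-7.2,-104,3,0,0,0],[-8.1,-117,3.4,0,0,0],[-9,-130,3.8,0,0,0],[-9.8,-142,4.1,0,0,0],[-10.6,-153,4.4,0,0,0]]]'

```text
time: 8.85
tool_pos: [0.4472, -0.1126, 0.2172]
tool_rot: [0.258, 0.051, 0.965, -0.014]
contact_force: [0.2, 0.1, -1.8]
gripper_width: 0.248
grasp_force: 58.8
```

Call:
play_rows --steps '[[[-0.5,-7,0.2,0,0,0],[-1,-13,0.4,0,0,0],[-1.3,-17,0.6,0,0,0],[-1.5,-19,0.7,0,0,0],[-1.5,-19,0.7,0,0,0],[-1.5,-19,0.7,0,0,0],[-1.5,-19,0.7,0,0,0],[-1.5,-19,0.7,0,0,0]]]'

```text
time: 9.52
tool_pos: [0.4477, -0.1299, 0.2184]
tool_rot: [0.259, 0.051, 0.964, -0.014]
contact_force: [-0.1, 1.0, -1.8]
gripper_width: 0.244
grasp_force: 58.9
```

```bash
cat > chk.py <<'E'
from h import *
from scipy.optimize import least_squares
np.set_printoptions(precision=4,suppress=True)
s=manip.state();print(s["time"],s["tool_pos"],s["joint_pos"].round(2),s["gripper_width"]*85,s["contact_force"].round(1))
print(rowto([.4465,-.1415,.2176],173.95,30))
c0=s["tool_pos"][:2]+[.099,-.0105]
for n in("scene","top","wrist"):
    save(n,n+"_e");im,d,K,T=load(n+"_e");P=cloud(d,K,T)[d>0];x,y,z=P.T
    for lo in np.arange(.14,.27,.02):
        k=(np.hypot(x-c0[0],y-c0[1])<.085)&(z>lo)&(z<lo+.02);G=P[k]
        if len(G)<60: continue
        r=least_squares(lambda p:np.hypot(G[:,0]-p[0],G[:,1]-p[1])-p[2],[*c0,.07],loss="soft_l1",f_scale=.002)
        print(n,"%.3f"%lo,r.x,len(G),np.median(abs(r.fun)))
    k=(np.hypot(x-c0[0],y-c0[1])<.05)&(z>.23)&(z<.31)&(x>c0[0]-.03);print("  lid top",np.percentile(z[k],[50,95]) if k.any() else None,k.sum())
E
python3 chk.py; python3 fit2.py scene_e top_e | grep phone
```

```text
9.5167 [ 0.4477 -0.1299  0.2184] [-0.58 -0.75  2.31  0.26  1.12 -2.11] 20.743946298066227 [-0.1  1.  -1.8]
[  0.3 -11.6   0.7   0.    0.1   0. ]
scene 0.140 [ 0.5457 -0.1377  0.0748] 535 0.0010211609219686058
scene 0.160 [ 0.5452 -0.1404  0.0748] 644 0.000686497243381004
scene 0.180 [ 0.5454 -0.1402  0.0748] 699 0.000695917293447465
scene 0.200 [ 0.5448 -0.1415  0.0718] 869 0.0014180028988831639
scene 0.220 [ 0.5452 -0.1407  0.0675] 788 0.0011155894787195156
scene 0.240 [ 0.5456 -0.1383  0.0652] 780 0.0012022079660901422
scene 0.260 [ 0.5382 -0.1512  0.0419] 1473 0.00880511966739507
  lid top [0.2744 0.2759] 689
top 0.200 [ 0.5475 -0.1427  0.0718] 71 0.0009575543584200291
top 0.220 [ 0.5447 -0.1482  0.0613] 110 0.0011053862299436265
top 0.240 [ 0.5479 -0.1421  0.0636] 144 0.0010441018032368854
top 0.260 [ 0.5456 -0.1503  0.039 ] 1759 0.009937422796126794
  lid top [0.2771 0.2793] 1125
wrist 0.140 [ 0.5466 -0.1406  0.0724] 1642 0.0005074961850069296
wrist 0.160 [ 0.5469 -0.1406  0.075 ] 2775 0.00028176617096833945
wrist 0.180 [ 0.5465 -0.1405  0.0746] 3174 0.00024205069746545405
wrist
[... 378 characters left out ...]
060778675 centre [ 0.7268 -0.1716] 382Traceback (most recent call last):
  File "fit2.py", line 29, in <module>
    print("  handle pts",len(H),"y by x:",[(round(a,3),*np.round(np.percentile(H[(H[:,0]>a)&(H[:,0]<a+.01),1],[5,50,95]),4)) for a in np.arange(.57,.625,.01) if ((H[:,0]>a)&(H[:,0]<a+.01)).sum()>5], "minx",H[:,0].min())
                                                                                                                                                                                                              ~~~~~~~~~~^^
    return umr_minimum(a, axis, None, out, keepdims, initial, where)
ValueError: zero-size array to reduction operation minimum which has no identity
```

View pics/scene_e.png

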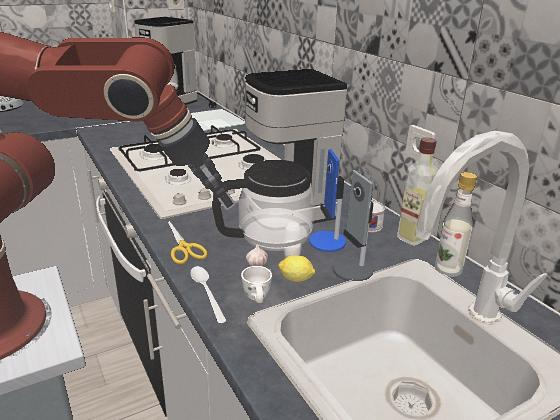

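The scene view shows the jug held upright at about (275,205) in front of the grey phone, with the bystanders unmoved. What's left is a 12 mm sideways correction.

Call:
play_rows --steps '[[[0,-2,0.2,0,0,0],[0.1,-5,0.4,0,0,0],[0.2,-8,0.5,0,0,0],[0.3,-10.5,0.6,0,0,0],[0.3,-12,0.7,0,0,0],[0.3,-12,0.7,0,0,0],[0.3,-12,0.7,0,0,0],[0.3,-12,0.7,0,0,0],[0.3,-12,0.7,0,0,0],[0.3,-12,0.7,0,0,0],[0.3,-12,0.7,0,0,0],[0.3,-12,0.7,0,0,0]]]'

```text
time: 10.67
tool_pos: [0.4465, -0.1422, 0.2176]
tool_rot: [0.259, 0.051, 0.964, -0.014]
contact_force: [0.5, 1.1, -3.0]
gripper_width: 0.249
grasp_force: 58.9
```

```bash
python3 chk.py
```

```text
10.6667 [ 0.4465 -0.1422  0.2176] [-0.62 -0.73  2.3   0.28  1.12 -2.15] 21.13233099865761 [ 0.5  1.1 -3. ]
[ 0.   0.7  0.   0.   0.1 -0. ]
scene 0.140 [ 0.5444 -0.1508  0.0742] 552 0.0010717776211997404
scene 0.160 [ 0.5439 -0.1528  0.0747] 668 0.0006804281080882227
scene 0.180 [ 0.544  -0.153   0.0744] 714 0.0006682954512980122
scene 0.200 [ 0.5437 -0.1538  0.0718] 883 0.0014084937651164808
scene 0.220 [ 0.5441 -0.1529  0.0675] 807 0.0011888498864800895
scene 0.240 [ 0.5439 -0.1512  0.0644] 863 0.0012801353761988932
scene 0.260 [ 0.5372 -0.1634  0.0409] 1422 0.008581639080965407
  lid top [0.2737 0.2752] 710
top 0.200 [ 0.5406 -0.1656  0.0595] 70 0.0011918476826879715
top 0.220 [ 0.5459 -0.1558  0.0661] 99 0.0008972934288995066
top 0.240 [ 0.5442 -0.1571  0.0598] 136 0.0010080459349894946
top 0.260 [ 0.5462 -0.1645  0.0378] 1650 0.010065003839283774
  lid top [0.2764 0.2786] 1071
wrist 0.140 [ 0.5452 -0.1528  0.0723] 1718 0.0005067581568542201
wrist 0.160 [ 0.5456 -0.1528  0.075 ] 2827 0.0002741397290301345
wrist 0.180 [ 0.5452 -0.1527  0.0745] 3134 0.00023737292159306533
wrist 0.200 [ 0.5454 -0.1528  0.0737] 1704 0.0007763622054437688
wrist 0.240 [ 0.5443 -0.1526  0.0626] 581 0.0003643916312114637
  lid top None 0
```

The jug axis is at (0.545,-0.153), upright and still, within about 1 mm of the target. Handing in.

```bash
python3 -c "
from plant import order
print(order.job_done())"
```

```text
the job is handed in; nothing more can be done
None
```

I took the jug by its handle, slid it level out of the machine, and handed the job in at about 11 s with the arm still holding it upright and still. By my measurements, its middle is 18 cm straight in front of the grey phone's lens and at lens height (within a few mm), with the handle pointing away from the phone; the other things on the worktop were not touched.

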